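Draw a dropped carriage out of the slideway gap with the bent rod

ROBOT

A 6-joint arm with a two-finger parallel gripper is mounted at the origin on the work surface; the furniture and walls round the work are solid. World frame = base frame: x ahead of the robot, y to its left, z up, the work surface at z = 0. Lengths are in mm, angles in degrees, forces in N, time in s.
With the tool pointing down it reaches from about 300 to 850 mm from the base axis. Payload 4.2 kg.
Tool frame: the origin (TCP) lies midway between the tips of the shut fingers; the grasp point (between the pads) lies 19 mm behind it (env.hold_point_z is the z of the grasp point in the tool frame, in mm); z points along the fingers, y is the direction in which the jaws open and shut (so a half turn about z gives the same grasp; the last joint's range is limited). The gripper opens to 91 mm and grips with 3 to 60 N. Pads are 32 mm wide; open, the fingers measure 118 mm over their backs; the gripper's body (76 mm by 178 mm) begins 60 mm behind the grasp point.
Start: joints at [72.135, 18.312, 89.639, -0, 72.044, -1.146], TCP at [165.416, 550.709, 213.976] pointing down, gripper open.
Joint ranges: [-177.97, 177.97], [-48.28, 115.42], [12.27, 149.76], [-77.06, 257.06], [2.81, 150.46], [-146.56, 146.56]. Speed limits (degrees/s): [147.25, 147.25, 180, 180, 180, 180].

INTERFACE

Orientations are given as [roll, pitch, yaw] about the fixed x, y, z axes, in that order (R = Rz(yaw) Ry(pitch) Rx(roll)).
In Python, from workcell import env, grab_frame, camera_params, spotter gives the robot as it stands. The module is installed in compiled form; this text tells all that it offers.
- The arm moves only by the shell command python3 -m jog 'ROWS' [FORCE]. ROWS is text: rows parted by semicolons, each of 7 numbers parted by spaces: the turn, a rotation vector about the world's x, y, z in units of 5 degrees (1.0 is 5 degrees), then the shift along the world's x, y, z in units of 25 mm (1.0 is 25 mm), then the opening, from 0 (shut) to 1 (fully open). A call has 1 to 5 rows; each row is the pose to reach, as a shift and turn from the pose commanded when the call began; what a row does not reach only later rows make up. A row lasts 1/8 s, in which the tool goes at most 62.5 mm and 10.7 degrees, less where a joint would pass 70% of its speed; a pose out of reach is approached as far as the arm can. A call with a gripper value outside its range is refused whole. The fingers move at their own pace and stop on an object; FORCE is the grip in N (left out, the last holds). Time passes only in rows, so rows that repeat a pose let the fingers close. It gives the time, the measured TCP pose, the force and the opening at its end, in the units of the state.
- env.state(): the state, without advancing time (a new reading comes with each control period).
- grab_frame(name): name is "side" or "top"; returns the picture (420x560x3 uint8, red, green, blue); there is no depth.
- camera_params(name): a dict with "K" (3x3 intrinsics, pixels), "dist" ([k1, k2, p1, p2, k3] as OpenCV has them; the pictures are not rectified), "rvec" (rotation vector, rad) and "tvec" (3), from world to camera coordinates, as OpenCV has them. Camera axes: x right, y down, z forward; pixel columns grow to the right and rows downward; lengths in mm; the calibration is good to about 2 mm. A picture is of the moment at which its call begins. camera_params takes no time and is no camera call.
- env.job_done(): hands the job in, once; it reports no verdict.
Trained networks look in the newest picture that a camera, given by its name, has taken for a name from the list of things; names that differ only in an ending like _2 or _b are one class to them, and where a whole thing is asked for, a point or a joint stands for the part that bears it (a point fixed in the world has none). Each returns a list of dicts, best first, with "conf" (0 to 1); they miss things now and then, are a little off and sometimes report something else, mostly with a low value. They report only what shows in the picture. A call takes as long as a camera call. They do not tell look-alikes from the thing itself.
- spotter.look_for(query, camera): "box" ([left, top, width, height] in pixels, round what is visible of it).
- spotter.trace(query, camera): "region" (420x560 bool, what is visible of it) and "box" ([left, top, width, height] in pixels, round what is visible of it).
The state is a dict: "time_s": time; "qpos": joint angles; "qvel": joint speeds; "effort": joint torques, N m; "ee_pos": TCP position; "ee_rot": TCP orientation; "force": force on the tool from outside, world axes, zero at the start; "torque": the same for the moment, N m; "gripper_width": finger opening in mm.
Only numpy, scipy, OpenCV 4.12 (cv2) and the standard library are available. Lean on these libraries where they do the work, as an engineer would, in place of code of your own. Each camera call takes 0.05 s, during which the arm holds its last target. There are 200 camera calls.

TASK

A rail carriage has dropped into the narrow gap in the rail bed and lies at its closed end. Take the bent rod from its hanger, set its rubber toe on top of the carriage and, pressing only gently, draw the carriage along the gap until it lies flat on the open apron, completely clear of the side cheeks; do not touch it with the gripper. Hang the rod up again and leave the other things alone.

Things in the scene. Friction and masses are not known exactly. Their poses are not given: they have to be found in the camera images.
- rail_bed: Fixed grey rail bed, 195 x 100 mm. Origin on the bench, on the gap's centre line; x into the gap, z up. Two upright cheeks (x +10 to +115 mm, tops z 74) leave a gap 34 mm wide, open on top and at its front, closed by an end block at x +101. A bridge plate (z 74 to 82, x from +64 on) covers the closed end: bring the toe in under it from the open part. The rod may bear on the bed with 13 N at most.
- bed_mouth (a point): Front end of the gap, midway between the cheeks, 18 mm above the bench, 10 mm along bed x; axes as the bed's. The gap's floor is a bent steel strip, top z 18 mm at bed x 0. Going in, it rises 1 to 4 mm to bed x 50, bends there, and from there to x 100 rises up to 7 mm more or falls up to 2 mm: unmeasured and different each time, so the carriage sinks by an unknown amount as it is drawn out; keep it pressed by feel.
- bed_apron (a point): Centre of the flat open apron in front of the cheeks (bed x -80 to 0, 100 mm wide, top z 17.7 mm), where the carriage is to lie; axes as the bed's. The carriage is clear of the cheeks once its centre is 23 mm or more in front (-x) of bed_mouth.
- carriage_mid (a point): Centre of the dropped rail carriage: metal block 45 mm long (its y axis, along the gap), 27 wide, 14 high, flat top (no need to press on its end caps), about 0.13 kg. It lies on the strip at the closed end, mostly under the bridge, too close to the end to get the toe behind it. Steel, friction on strip and apron about 0.4. Press it with 13 N at most; 5 to 9 N draws it.
- carriage: The same rail carriage; origin at the centre of its underside, 7 mm below its centre.
- rod_grip (a point): Centre of the bent rod's black rubber handle, 26 (x) x 18 (y) x 64 mm high; grasp across the 18 mm from above. Rod axes: z up the 8 mm square shank, x the way its foot points. The square collar (34 x 34 mm) lies 34 to 38 mm below this point. The foot, 8 mm thick, runs 45 mm along +x from the shank axis; the rubber pad (12 x 10 mm, friction 1.0) under its end is the lowest part.
- rod: The same bent rod, about 0.16 kg; origin on the shank axis, level with the underside of the toe pad, 122 mm below the grip centre.
- rod_toe (a point): Centre of the toe pad's underside, 39 mm along rod x from the shank axis and 122 mm below the grip centre. The top of the foot is 12 mm above it.
- rod_collar (a point): Centre of the underside of the rod's collar, on the shank axis, 38 mm below the grip centre.
- hanger: Fixed dark steel hanger, a small table 100 mm high; origin centre of underside, z up. Its top plate (56 mm in x, 66 in y, z 94 to 100) has a slot 12 mm wide, open to the front (-x), ending 6 mm behind the centre. Below, 54 mm between the side walls, it is open to front and back; base 6 mm thick, 80 x 76 mm.
- hanger_seat (a point): Centre of the top face of the hanger's plate (z 100 mm), where the middle of the collar rests; axes as the hanger's. The rod hangs with its shank in the slot and its foot pointing to hanger +x, the toe 16 mm above the bench. To take it, raise it 5 to 10 mm and draw it to -x by 80 mm or more, until the foot is clear; hang it up by the reverse.
- fixture_top (a point): Obstacle: highest point of the fixed, tilted fixture plate with pins that stands between the hanger and the rail bed; it fills about x 0.33 to 0.62, y -0.20 to 0.07 m from the bench up to this height (0.225 m): carry the rod over it with the toe higher than that, or round it.
- block: Bystander: light square-tube block lying beside the rail bed, 50 x 92 x 50 mm, origin centre of underside.
- plunger: Bystander: small metal spring plunger standing upright, 16 mm across, 37 mm high, on the other side of the rail bed, origin centre of underside.
- oil: Bystander: dropper bottle, 41 mm across, 120 mm high, beside the hanger, origin centre of underside.
Mind the look-alikes: they are no part of the job. There is more than one size of the hanger; the one meant has the size given above.

How it is judged:
By the outcome, as a careful person would: the job done as asked, in the order asked, and still so for the second after the job is handed in, with the robot touching nothing.
It also fails if it takes over 72 s, if anything falls off the work surface, if the arm or the gripper's body presses on something with over 40 N, if the wrist force passes 120 N, or if a joint passes its speed limit or range.

## Working session

There is one attempt and no reset: what is moved stays moved. The work goes in short steps, Python scripts to look and compute and a shell command to move; the robot and the scene stay as the last step left them, time stands still between calls to the robot, and variables do not carry over. Pictures are saved under pics/ and viewed, about 8 in all and at most 12, crops included, and the job is handed in when it is done.

```bash
mkdir -p pics
cat > h.py <<'E'
import numpy as np, cv2
from workcell import env, grab_frame, camera_params, spotter
def P(c):
    p=camera_params(c); return [np.array(p[k],float) for k in("K","dist","rvec","tvec")]
def proj(c,X):
    K,d,r,t=P(c); return cv2.projectPoints(np.array(X,float).reshape(-1,1,3),r,t,K,d)[0].reshape(-1,2)
def ray(c,uv):
    K,d,r,t=P(c); R=cv2.Rodrigues(r)[0]; n=cv2.undistortPoints(np.array(uv,float).reshape(1,1,2),K,d).ravel()
    v=R.T@np.array([n[0],n[1],1]); return -R.T@t.ravel(), v/np.linalg.norm(v)
def onz(c,uv,z):
    o,v=ray(c,uv); return o+v*(z-o[2])/v[2]
def save(c,n,img=None):
    im=grab_frame(c) if img is None else img; cv2.imwrite('pics/'+n,im[:,:,::-1]); return im
E
python3 - <<'E'
from h import *
a=save('side','s0.png');b=save('top','t0.png')
both=np.vstack([a,b]); 
for c in('side','top'):
    print(c,ray(c,(280,210)))
    for q in('rail_bed','carriage','rod','hanger','block','plunger','oil'):
        print(q,[(round(d['conf'],2),[int(x) for x in d['box']]) for d in spotter.look_for(q,c)][:4])
print(env.state(), env.hold_point_z)
E
```

```text
side (array([  25.57667131, -965.71627466,  589.10690084]), array([ 0.39529221,  0.83151311, -0.39029479]))
rail_bed [(0.93, [221, 194, 42, 32])]
carriage []
rod [(0.59, [317, 240, 17, 27])]
hanger [(0.76, [251, 264, 23, 34]), (0.75, [302, 261, 37, 50]), (0.5, [319, 241, 15, 33])]
block [(0.69, [233, 195, 16, 16])]
plunger []
oil [(0.97, [342, 277, 20, 49])]
top (array([ 242.73933778,  -25.57493468, 1254.30698238]), array([ 0.20699248, -0.01597245, -0.97821214]))
rail_bed [(0.94, [178, 184, 31, 62])]
carriage [(0.38, [188, 200, 6, 7])]
rod [(0.6, [351, 200, 15, 18])]
hanger [(0.79, [318, 248, 21, 17]), (0.57, [341, 203, 27, 30])]
block [(0.96, [152, 200, 23, 30])]
plunger [(0.5, [352, 201, 14, 18])]
oil [(0.46, [374, 203, 16, 16])]
{'time_s': 0.8, 'qpos': array([ 7.21340555e+01,  1.83092563e+01,  8.96387610e+01, -9.26869226e-04,
        7.20425570e+01, -1.14495077e+00]), 'qvel': array([ 0.03689825, -0.05653124, -0.10083866,  0.01834385, -0.05734079,
        0.06728339]), 'effort': array([ 1.04529263e-03, -4.12301087e+01, -2.32222044e+01,  7.32179917e-02,
        3.74747941e-02, -1.43490457e-06]), 'ee_pos': array([165.43622672, 550.71120953, 214.00407565]), 'ee_rot': array([1.79990594e+02, 1.06992960e-03, 1.63279292e+02]), 'force': array([-0.73132262, -0.32169561, -0.22913321]), 'torque': array([ 0.00245939, -0.02244867,  0.04307814]), 'gripper_width': 91.44820470308399} -18.8
```

View pics/s0.png

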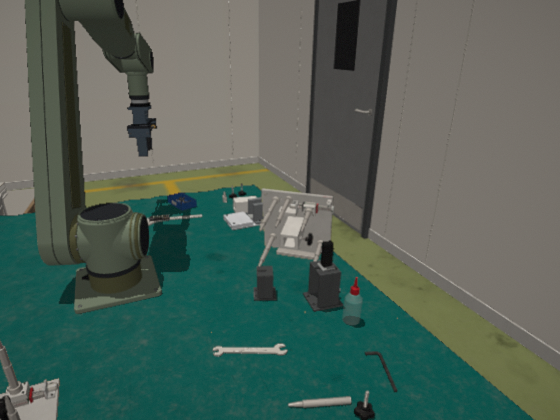

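View pics/t0.png

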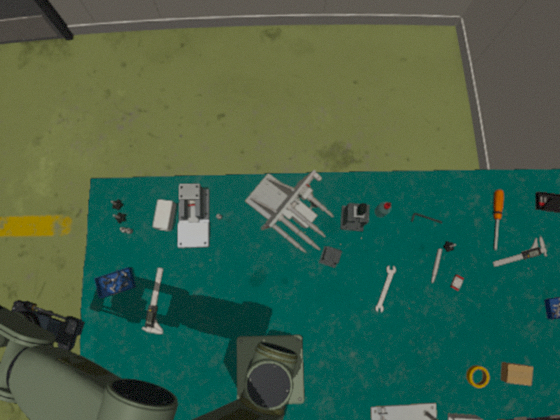

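The top view shows the rail bed at (193,215), with the block at (163,215) and the plunger near (219,215). The hanger holding the rod is at (355,217). A smaller look-alike hanger is at (330,256), empty, and the oil bottle is at (384,208). I'll confirm in one enlarged composite.

Run:
```python
from h import *
a=cv2.imread('pics/s0.png');b=cv2.imread('pics/t0.png')
def cr(im,x,y,w,h): return cv2.resize(im[y:y+h,x:x+w],(400,300),interpolation=cv2.INTER_CUBIC)
# top: bed 172..272?  
cv2.imwrite('pics/c0.png',np.vstack([np.hstack([cr(b,150,178,96,72),cr(b,312,195,96,72)]),np.hstack([cr(a,210,180,64,48),cr(a,240,228,128,96)])]))
for c in('top','side'):
  for q in ('rail_bed','rod','hanger'):
    for d in spotter.trace(q,c)[:3]:
        m=d['region'].astype(np.uint8); ys,xs=np.nonzero(m)
        r=cv2.minAreaRect(np.c_[xs,ys].astype(np.float32)); print(c,q,round(d['conf'],2),d['box'],np.round(r[0],1),np.round(r[1],1),round(r[2],1),len(xs))
        np.save(f'pics/{c}_{q}_{int(d["box"][0])}.npy',m)
# geometry at plausible
print('hanger', onz('top',(355,218),100)); print('lookalike',onz('top',(329,256),70)); print('bed front',onz('top',(194,240),18), 'bed back',onz('top',(190,190),75))
print('mm/px',np.linalg.norm(onz('top',(355,218),100)-onz('top',(356,218),100)),np.linalg.norm(onz('side',(322,280),80)-onz('side',(323,280),80)))
```

```text
top rail_bed 0.56 [178.9, 182.6, 26.0, 63.5] [193. 216.] [64. 30.] 90.0 1776
top rail_bed 0.31 [338.0, 205.4, 31.1, 27.1] [354.5 216.7] [27.8 26.8] 4.1 533
top rod 0.52 [351.6, 200.4, 17.4, 16.7] [360. 210.] [14. 14.] 90.0 169
top rod 0.41 [178.6, 182.6, 27.2, 67.3] [193.  215.1] [29.4 64.3] 1.3 1782
top hanger 0.7 [317.2, 248.6, 23.3, 22.4] [329.8 256.8] [19.6 18.7] 18.4 347
top hanger 0.56 [341.8, 202.7, 24.6, 26.6] [354.4 216.7] [27.7 27. ] 4.1 533
top hanger 0.22 [177.7, 185.1, 29.7, 66.6] [193.  215.5] [63. 30.] 90.0 1809
side rail_bed 0.56 [223.1, 197.5, 38.5, 30.7] [246.6 215.8] [24.3 40.5] 58.0 668
side rod 0.86 [318.1, 238.7, 15.5, 30.5] [326.  254.6] [29.  14.9] 87.6 351
side rod 0.48 [221.4, 196.6, 44.0, 34.0] [247.2 214.9] [25.3 42.7] 56.8 724
side hanger 0.66 [305.0, 261.4, 36.5, 47.9] [322.5 285. ] [50. 37.] 90.0 1349
hanger [ 456.14748901 -275.55119353  100.        ]
lookalike [ 343.82448476 -193.11184141   70.        ]
bed front [410.7920275 238.2144126  18.       ] bed back [564.85549265 242.21284331  75.        ]
mm/px 3.1169430014580937 2.419467332769922
```

View pics/c0.png

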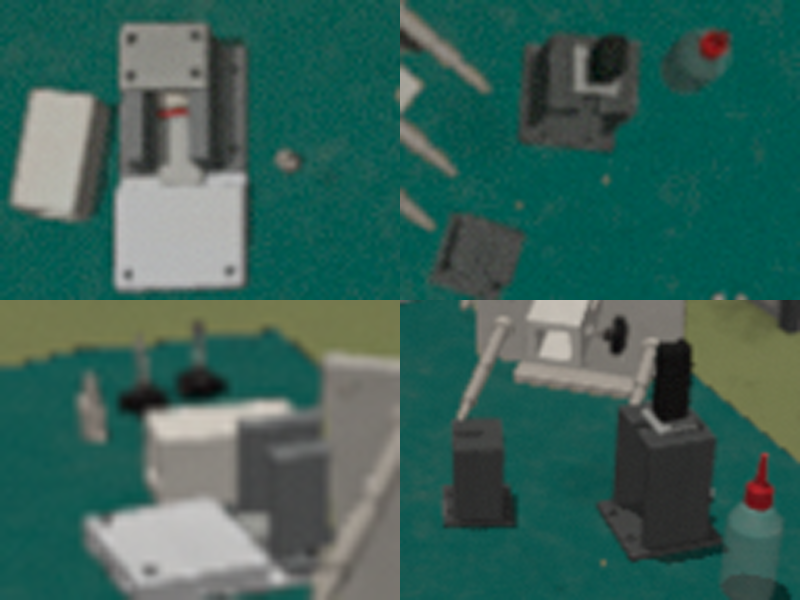

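```bash
cat >> h.py <<'E'
from scipy.optimize import minimize
def box(x0,x1,y0,y1,z0,z1): return np.array([[x,y,z] for x in(x0,x1) for y in(y0,y1) for z in(z0,z1)],float)
BED=[box(-80,115,-50,50,0,17.7),box(10,115,17,50,0,74),box(10,115,-50,-17,0,74),box(101,115,-50,50,0,74),box(64,115,-50,50,74,82)]
HAN=[box(-40,40,-38,38,0,6),box(-28,28,-33,33,94,100),box(-28,28,27,33,0,100),box(-28,28,-33,-27,0,100)]
ROD=[box(-17,17,-17,17,100,104),box(-13,13,-9,9,106,170)]
def pose(X,p):
    c,s=np.cos(p[2]),np.sin(p[2]); return X@np.array([[c,s,0],[-s,c,0],[0,0,1]])+[p[0],p[1],p[3] if len(p)>3 else 0]
S=8
def sil(c,boxes,p,roi):
    x0,y0,w,h=roi; m=np.zeros((h*S,w*S),np.uint8)
    for b in boxes:
        uv=(proj(c,pose(b,p))+.5-[x0,y0])*S
        cv2.fillConvexPoly(m,cv2.convexHull(uv.astype(np.float32)).astype(np.int32),255)
    return cv2.resize(m,(w,h),interpolation=cv2.INTER_AREA)/255.
def fit(masks,boxes,p0):
    def roi(c,m):
        y,x=np.nonzero(m); return (x.min()-10,y.min()-10,np.ptp(x)+21,np.ptp(y)+21)
    R={c:roi(c,m) for c,m in masks.items()}
    def f(p):
        e=0
        for c,m in masks.items():
            x,y,w,h=R[c]; e+=np.abs(sil(c,boxes,p,R[c])-m[y:y+h,x:x+w]).sum()
        return e
    sx=np.array([p0]+[np.array(p0)+d for d in np.diag([12,12,.12])])
    r=minimize(f,p0,method='Nelder-Mead',options=dict(initial_simplex=sx,xatol=.02,fatol=.05)); return r.x,r.fun
def wire(im,c,boxes,p,roi,k,col=(0,255,255)):
    x0,y0,w,h=roi; o=cv2.resize(im[y0:y0+h,x0:x0+w],None,fx=k,fy=k,interpolation=cv2.INTER_CUBIC)
    for b in boxes:
        uv=(proj(c,pose(b,p))+.5-[x0,y0])*k
        for i in range(8):
            for j in range(i):
                if (b[i]!=b[j]).sum()==1: cv2.line(o,tuple(int(v) for v in uv[i]),tuple(int(v) for v in uv[j]),col,1)
    return o
E
python3 - <<'E'
from h import *
L=lambda n:np.load('pics/'+n+'.npy')
import glob
bt=L('top_rail_bed_178'); bs=L('side_rail_bed_223')
ht=L('top_hanger_341')|L('top_rod_351'); hs=L('side_hanger_305')|L('side_rod_318')
for n,m in(('t',{'top':bt}),):
    pb,e=fit(m,BED,[490,240,.0]); print(n,np.round(pb,3),np.degrees(pb[2]),e)
for n,m in(('ts',{'top':ht,'side':hs}),('t',{'top':ht}),('s',{'side':hs})):
  for y in(0,-.2,np.pi/2,np.pi/2-.2):
    ph,e=fit(m,HAN+ROD,[456,-276,y]); print(n,np.round(ph,3),np.degrees(ph[2]),round(e,1))
    if n=='ts' and y==-.2: P0=ph
a=cv2.convertScaleAbs(cv2.imread('pics/s0.png'),alpha=1.8,beta=0);b=cv2.convertScaleAbs(cv2.imread('pics/t0.png'),alpha=1.5,beta=0)
z=lambda im,r,k:cv2.resize(im[r[1]:r[1]+r[3],r[0]:r[0]+r[2]],None,fx=k,fy=k,interpolation=cv2.INTER_CUBIC)
rs=(298,235,50,75);rt=(335,198,40,38)
cv2.imwrite('pics/c1.png',np.hstack([np.vstack([z(a,rs,8)]),np.vstack([z(b,rt,8)[:300],wire(b,'top',HAN+ROD,P0,rt,8)[:300]])]))
E
```

```text
t [4.67271e+02 2.43372e+02 1.00000e-02] 0.5643803848239859 352.721568627451
ts [ 4.7529e+02 -2.8630e+02 -1.3100e-01] -7.49171824771797 183.2
ts [ 4.75008e+02 -2.86675e+02 -1.50000e-01] -8.603564208891159 183.5Traceback (most recent call last):
  File "<stdin>", line 10, in <module>
  File "h.py", line 38, in fit
    r=minimize(f,p0,method='Nelder-Mead',options=dict(initial_simplex=sx,xatol=.02,fatol=.05)); return r.x,r.fun
    res = _minimize_neldermead(fun, x0, args, callback, bounds=bounds,
                               **options)
    fsim[k] = func(sim[k])
              ~~~~^^^^^^^^
    fx = function(np.copy(x), *(wrapper_args + args))
  File "h.py", line 35, in f
    x,y,w,h=R[c]; e+=np.abs(sil(c,boxes,p,R[c])-m[y:y+h,x:x+w]).sum()
                            ~~~^^^^^^^^^^^^^^^^
  File "h.py", line 25, in sil
    uv=(proj(c,pose(b,p))+.5-[x0,y0])*S
        ~~~~^^^^^^^^^^^^^
  File "h.py", line 6, in proj
    K,d,r,t=P(c); return cv2.projectPoints(np.array(X,float).reshape(-1,1,3),r,t,K,d)[0].reshape(-1,2)
            ~^^^
  File "h.py", line 4, in P
    p=camera_params(c); return [np.array(p[k],float) for k in("K","dist","rvec","tvec")]
ValueError: time passes only in moves, steps and waits
```

```bash
cat > fx.py <<'E'
import pickle
from workcell import env,grab_frame,camera_params
grab_frame('top'); D={c:camera_params(c) for c in('top','side')}; pickle.dump(D,open('cam.pkl','wb'))
for c in D: print(D[c]['K'],D[c]['dist'])
E
python3 fx.py; sed -i 's/p=camera_params(c); return/p=CAM[c]; return/; s/^import numpy as np, cv2/import numpy as np, cv2, pickle\nCAM=pickle.load(open("cam.pkl","rb"))/' h.py
cat > f1.py <<'E'
from h import *
L=lambda n:np.load('pics/'+n+'.npy')
bt=L('top_rail_bed_178')
ht=L('top_hanger_341')|L('top_rod_351'); hs=L('side_hanger_305')|L('side_rod_318')
pb,e=fit({'top':bt},BED,[490,240,.0]); print(np.round(pb,3),np.degrees(pb[2]),e)
for n,m in(('ts',{'top':ht,'side':hs}),('t',{'top':ht}),('s',{'side':hs})):
  for y in(-.1,np.pi/2-.1):
    ph,e=fit(m,HAN+ROD,[470,-280,y]); print(n,np.round(ph,3),np.degrees(ph[2]),round(e,1))
    if n=='ts' and y==-.1: P0=ph
a=cv2.convertScaleAbs(cv2.imread('pics/s0.png'),alpha=1.8,beta=0);b=cv2.convertScaleAbs(cv2.imread('pics/t0.png'),alpha=1.5,beta=0)
z=lambda im,r,k:cv2.resize(im[r[1]:r[1]+r[3],r[0]:r[0]+r[2]],None,fx=k,fy=k,interpolation=cv2.INTER_CUBIC)
rs=(298,235,50,75);rt=(335,198,44,37);rb=(170,178,46,75)
cv2.imwrite('pics/c1.png',np.hstack([wire(a,'side',HAN+ROD,P0,rs,8)[:592],np.vstack([z(b,rt,8)[:296],wire(b,'top',HAN+ROD,P0,rt,8)[:296]])]))
cv2.imwrite('pics/c2.png',np.hstack([z(b,rb,8),wire(b,'top',BED,pb,rb,8)]))
E
python3 f1.py
```

```text
[[381.66855724   0.         275.88216974]
 [  0.         381.66855724 210.34354958]
 [  0.           0.           1.        ]] [-0.09456581  0.          0.          0.          0.        ]
[[379.54407808   0.         279.15461977]
 [  0.         379.54407808 210.89113038]
 [  0.           0.           1.        ]] [-0.03362405  0.          0.          0.          0.        ]
[4.67271e+02 2.43372e+02 1.00000e-02] 0.5643803848239859 352.721568627451
ts [ 4.75105e+02 -2.86652e+02 -1.44000e-01] -8.229327824135929 183.3
ts [ 473.733 -288.258    1.536] 87.9890598179336 434.1
t [ 4.74228e+02 -2.86210e+02 -9.50000e-02] -5.415355582009397 35.3
t [ 471.999 -288.327    1.475] 84.49705264007125 68.5
s [ 4.76258e+02 -2.85747e+02 -1.59000e-01] -9.103439094783653 137.2
s [ 476.739 -285.451    1.6  ] 91.65622888689171 328.2
```

View pics/c1.png

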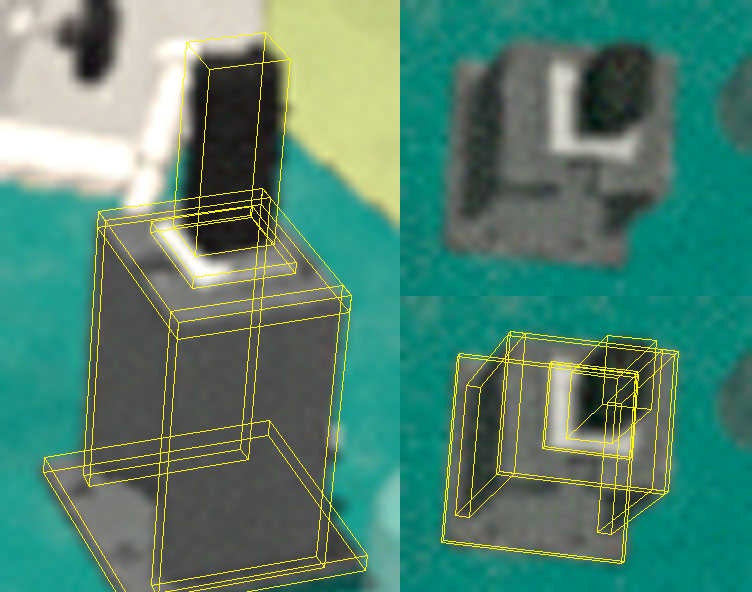

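View pics/c2.png

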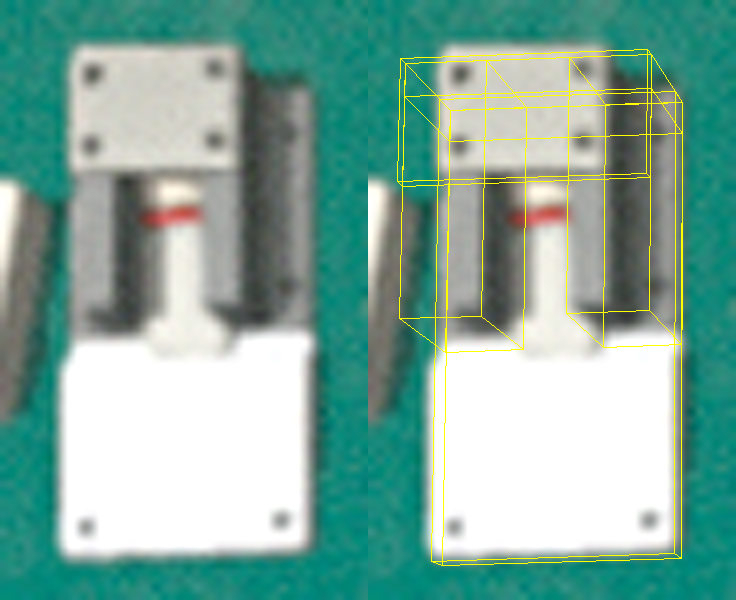

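The hanger fit matches: the slot opens toward the robot, yaw is about −8°, and the given size fits the big hanger. The bed's cheeks are narrower than I modelled, about 62 mm over the bridge, so I'll correct the model and refit. I'll also get the carriage position.

```bash
cat > f2.py <<'E'
from h import *
bt=np.load('pics/top_rail_bed_178.npy')
best=None
for w in(30,32,34,36):
    B=[box(-80,115,-50,50,0,17.7),box(10,115,17,w,0,74),box(10,115,-w,-17,0,74),box(101,115,-w,w,0,74),box(64,115,-w,w,74,82)]
    for y in(-.03,.03):
        pb,e=fit({'top':bt},B,[475,245,y]); print(w,np.round(pb,3),np.degrees(pb[2]),e)
        if best is None or e<best[1]: best=(pb,e,B)
pb,e,B=best
b=cv2.convertScaleAbs(cv2.imread('pics/t0.png'),alpha=1.1,beta=0);a=cv2.convertScaleAbs(cv2.imread('pics/s0.png'),alpha=1.3,beta=0)
rb=(170,178,46,75); C=[box(54,99,-13.5,13.5,22,36)]
o=wire(b,'top',B,pb,rb,8)
for x in(10,30,50,56,64):
  for k,z in((17,74),(13.5,20)):
    u=((proj('top',pose(np.array([[x,-k,z],[x,k,z]],float),pb))+.5-[170,178])*8).astype(int); cv2.line(o,tuple(map(int,u[0])),tuple(map(int,u[1])),(0,0,255) if z<50 else (255,0,0),1)
cv2.imwrite('pics/c3.png',np.hstack([o,wire(a,'side',B,pb,(218,190,50,60),8)[:,:420].repeat(1,0)[:480].copy() if 0 else np.vstack([wire(a,'side',B,pb,(218,190,50,60),8),np.zeros((120,400,3),np.uint8)])]))
E
python3 f2.py
```

```text
30 [4.69165e+02 2.44509e+02 1.30000e-02] 0.7456732970697015 155.09411764705882
30 [4.69700e+02 2.44186e+02 1.00000e-02] 0.5532444623431493 153.93333333333334
32 [4.68745e+02 2.44515e+02 1.30000e-02] 0.7442949536296347 158.24313725490197
32 [4.68805e+02 2.44304e+02 1.60000e-02] 0.9107523396137819 157.41960784313727
34 [4.68776e+02 2.44079e+02 7.00000e-03] 0.38938033107014064 164.39607843137256
34 [4.68604e+02 2.44080e+02 2.00000e-03] 0.08950377620950338 167.3843137254902
36 [4.68530e+02 2.44166e+02 1.00000e-02] 0.5564837041535349 179.45882352941175
36 [ 4.67582e+02  2.44118e+02 -1.00000e-03] -0.08117714113068691 184.6156862745098
```

View pics/c3.png

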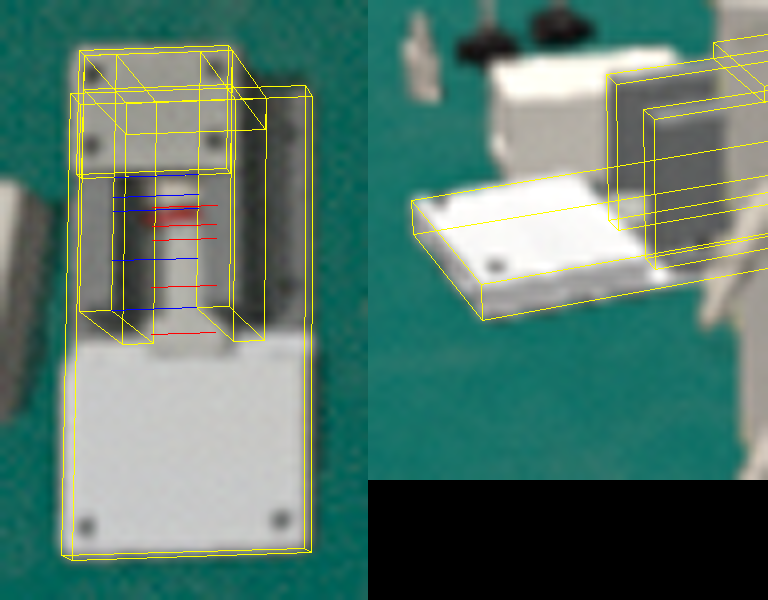

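Bed pose is about (470, 244, yaw 0.8°) and hanger pose about (475, −286.6, yaw −8.2°). The hanger at (354,217) in the top view is the one meant, since it fits the given size and carries the rod. The one at (330,257) is smaller and empty. Moving now.

```bash
python3 -m jog '0 0 .34 1.1 -1.8 1.25 1;0 0 .68 2.2 -3.6 2.5 1;0 0 1.02 3.3 -5.4 3.75 1;0 0 1.36 4.4 -7.2 5 1;0 0 1.7 5.5 -9 6.25 1' 60
python3 -m jog '0 0 0 1 -2.2 0 1;0 0 0 2 -4.4 0 1;0 0 0 3 -6.6 0 1;0 0 0 4 -8.8 0 1;0 0 0 5 -11 0 1'
python3 -m jog '0 0 0 .4 -2.4 0 1;0 0 0 .8 -4.8 0 1;0 0 0 1.2 -7.2 0 1;0 0 0 1.6 -9.6 0 1;0 0 0 2 -12 0 1'
```

```text
time_s: 1.78
ee_pos: [303.5, 324.1, 371.4]
ee_rot: [180.0, 0.0, 171.9]
force: [0.2, 0.6, 0.3]
gripper_width: 91.4
time_s: 2.4
ee_pos: [428.4, 48.8, 370.5]
ee_rot: [180.0, 0.1, 171.8]
force: [1.2, 0.1, 0.2]
gripper_width: 91.5
time_s: 3.02
ee_pos: [477.9, -251.3, 370.4]
ee_rot: [180.0, 0.0, 171.8]
force: [0.4, 1.6, 0.0]
gripper_width: 91.0
```

```bash
python3 -m jog '0 0 0 -.12 -1.41 0 1;0 0 0 -.12 -1.41 -2.4 1;0 0 0 -.12 -1.41 -4.8 1;0 0 0 -.12 -1.41 -7.2 1;0 0 0 -.12 -1.41 -7.6 1'
python3 -m jog '0 0 0 0 0 -1.2 1;0 0 0 0 0 -2.4 1;0 0 0 0 0 -2.4 1;0 0 0 0 0 -2.4 .6;0 0 0 0 0 -2.4 .4' 15
python3 -m jog '0 0 0 0 0 0 .2;0 0 0 0 0 0 .1;0 0 0 0 0 0 .1;0 0 0 0 0 0 .1;0 0 0 0 0 0 .1'
python3 -m jog '0 0 0 0 0 0 .1;0 0 0 0 0 0 .1;0 0 0 0 0 0 .1;0 0 0 0 0 0 .1' 60
```

```text
time_s: 3.65
ee_pos: [472.5, -283.1, 176.6]
ee_rot: [179.8, -0.5, 171.8]
force: [-0.1, -0.4, 0.5]
gripper_width: 91.3
time_s: 4.28
ee_pos: [476.1, -285.3, 122.3]
ee_rot: [-179.9, 0.2, 171.8]
force: [0.0, -0.5, -0.7]
gripper_width: 74.4
time_s: 4.9
ee_pos: [474.9, -284.5, 120.2]
ee_rot: [180.0, -0.0, 171.8]
force: [-0.3, -1.1, 1.1]
gripper_width: 24.2
time_s: 5.4
ee_pos: [474.8, -284.7, 120.2]
ee_rot: [-180.0, -0.0, 171.8]
force: [-1.3, -1.7, 0.0]
gripper_width: 17.9
```

```bash
python3 -m jog '0 0 0 0 0 .14 .1;0 0 0 0 0 .28 .1;0 0 0 0 0 .28 .1'
python3 -m jog '0 0 0 -.2 .03 0 .1;0 0 0 -.4 .06 0 .1;0 0 0 -.4 .06 0 .1'
```

```text
time_s: 5.78
ee_pos: [474.8, -284.3, 127.4]
ee_rot: [180.0, -0.0, 171.8]
force: [-0.8, 0.1, -0.9]
gripper_width: 17.8
time_s: 6.15
ee_pos: [464.4, -282.9, 127.3]
ee_rot: [180.0, -0.0, 171.8]
force: [-0.3, 0.1, -1.7]
gripper_width: 17.7
```

Run:
```python
from h import *
a=save('side','s1.png');b=save('top','t1.png')
z=lambda im,r,k:cv2.resize(im[r[1]:r[1]+r[3],r[0]:r[0]+r[2],::-1],None,fx=k,fy=k,interpolation=cv2.INTER_CUBIC)
cv2.imwrite('pics/c4.png',cv2.convertScaleAbs(np.hstack([z(a,(285,225,66,96),6),z(b,(325,190,64,96),6)]),alpha=1.5))
```

```text
(no output)
```

View pics/c4.png

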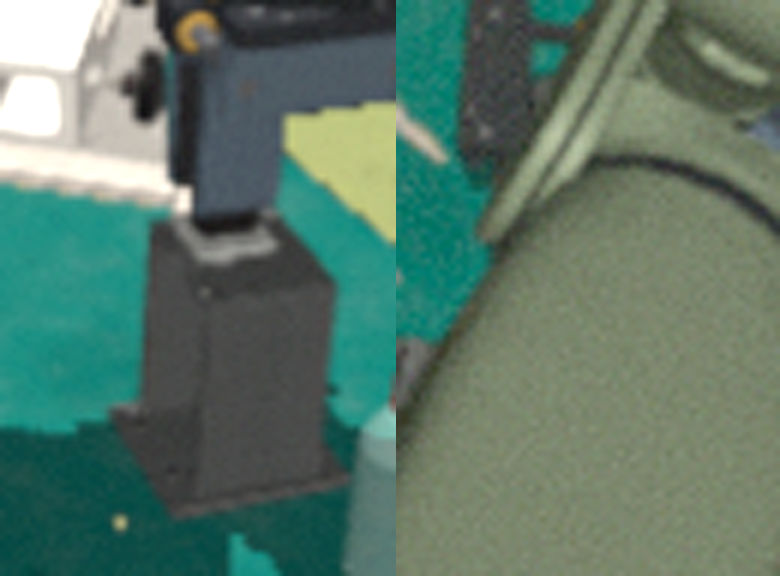

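The picture shows the gripper holding the handle, the collar raised over the plate and the slot path clear. The measured force of −1.7 N matches the rod's weight. I'll draw it out and watch the side force.

```bash
python3 -m jog '0 0 0 -.4 .06 0 .1;0 0 0 -.8 .12 0 .1;0 0 0 -1.2 .17 0 .1;0 0 0 -1.2 .17 0 .1'
python3 -m jog '0 0 0 -.8 .11 0 .1;0 0 0 -1.6 .23 0 .1;0 0 0 -2.4 .34 0 .1;0 0 0 -2.8 .4 0 .1;0 0 0 -2.8 .4 0 .1'
python3 -m jog '0 0 0 0 0 2.2 .1;0 0 0 0 0 4.4 .1;0 0 0 0 0 6.6 .1;0 0 0 0 0 8.8 .1;0 0 0 0 0 9.9 .1'
```

```text
time_s: 6.75
ee_pos: [433.7, -278.3, 127.2]
ee_rot: [180.0, -0.1, 171.7]
force: [0.1, 0.2, -1.9]
gripper_width: 17.7
time_s: 7.38
ee_pos: [364.6, -268.8, 127.4]
ee_rot: [-180.0, 0.0, 171.7]
force: [0.5, -0.7, -1.6]
gripper_width: 17.9
time_s: 8.0
ee_pos: [366.3, -269.5, 378.3]
ee_rot: [-179.8, 0.3, 171.8]
force: [-0.6, 0.1, -2.5]
gripper_width: 17.6
```

```bash
python3 -m jog '0 0 .2 .6 2 0 .1;0 0 .4 1.2 4 0 .1;0 0 .6 1.8 6 0 .1;0 0 .8 2.4 8 0 .1;0 0 1 3 10 0 .1'
python3 -m jog '0 0 .2 .4 2.1 0 .1;0 0 .4 .8 4.2 0 .1;0 0 .6 1.2 6.3 0 .1;0 0 .8 1.5 8.4 0 .1;0 0 .8 1.5 10.5 0 .1'
python3 -m jog '0 0 0 0 0 -2 .1;0 0 0 0 0 -4 .1;0 0 0 0 0 -4.5 .1;0 0 0 0 0 -4.5 .1;0 0 0 0 0 -4.5 .1'
python3 - <<'E'
from h import *
a=save('side','s2.png');b=save('top','t2.png'); print(env.state()['ee_pos'],env.state()['ee_rot'],env.state()['force'])
z=lambda im,r,k:cv2.resize(im[r[1]:r[1]+r[3],r[0]:r[0]+r[2],::-1],None,fx=k,fy=k,interpolation=cv2.INTER_CUBIC)
cv2.imwrite('pics/c5.png',cv2.convertScaleAbs(np.hstack([z(a,(210,140,66,96),6),z(b,(160,170,64,96),6)]),alpha=1.4))
E
```

```text
time_s: 8.62
ee_pos: [441.0, -16.9, 375.0]
ee_rot: [180.0, 0.1, 176.8]
force: [1.1, -0.2, -1.1]
gripper_width: 17.5
time_s: 9.25
ee_pos: [478.2, 246.2, 374.4]
ee_rot: [180.0, 0.0, -179.2]
force: [0.0, 0.3, -1.8]
gripper_width: 17.9
time_s: 9.88
ee_pos: [478.9, 244.3, 264.6]
ee_rot: [179.9, 0.2, -179.2]
force: [0.5, 0.0, -0.6]
gripper_width: 17.8
[478.48554512 244.06139455 264.28888602] [ 179.89471296    0.21173077 -179.23616858] [ 0.11858181  0.48370979 -1.5426296 ]
```

View pics/c5.png

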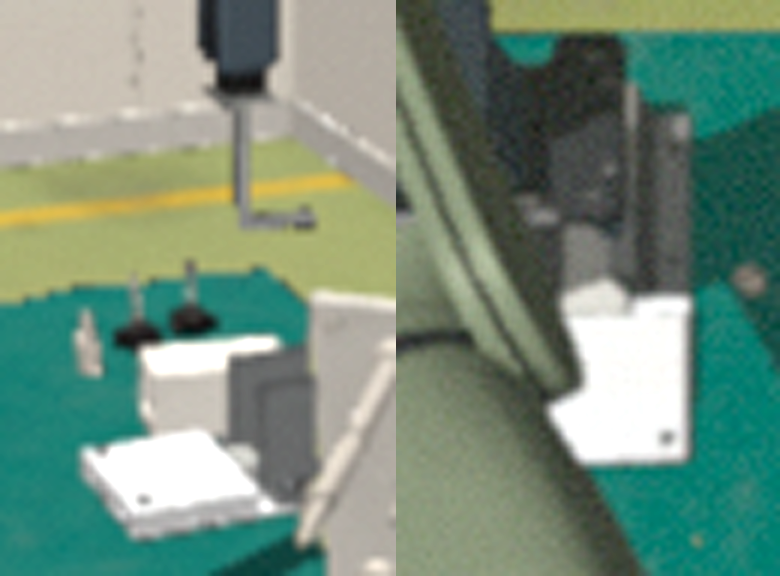

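Rod is upright with its foot pointing into the gap: elbow at side (250.5,176.5), foot tip at (262.5,176). I'll check that against the projection before lowering.

Run:
```python
from h import *
p=env.state()['ee_pos']; t=np.radians(.8)
for x,z in((0,8),(45,8),(0,84),(39,0)): print(x,z,proj('side',[p[0]+x*np.cos(t),p[1]+x*np.sin(t),p[2]-103.2+z])+.5)
# measured shank edges: brightness row profile
im=cv2.imread('pics/s2.png',0).astype(int); print(im[168,243:258]); print(im[160,243:258]); print(im[176,246:268]); print(im[165:185,255])
```

```text
0 8 [[250.16105253 177.32515209]]
45 8 [[261.80877266 175.8493512 ]]
0 84 [[249.91838504 156.47890289]]
39 0 [[260.27556239 178.16432276]]
[116 116 116 117 117  99  74 102 106 117 119 119 118 119 118]
[125 124 125 127 127 110  77  95 108 126 127 126 124 126 124]
[120 118 118 111  97  93  85  81  87  90  93  93  97  95  96  93 103 118
 119 120 119 119]
[118 120 119 118 119 127 132 127 120 117 101  90  93 109 120 121 119 121
 121 119]
```

```bash
python3 -m jog '0 0 0 0 0 -1.5 .1;0 0 0 0 0 -3 .1;0 0 0 0 0 -3.7 .1;0 0 0 0 0 -4.36 .1;0 0 0 0 0 -4.36 .1'
python3 -m jog '0 0 0 .3 0 0 .1;0 0 0 .6 .01 0 .1;0 0 0 .9 .01 0 .1;0 0 0 1.2 .02 0 .1;0 0 0 1.2 .02 0 .1'
```

```text
time_s: 10.6
ee_pos: [477.4, 243.6, 153.2]
ee_rot: [-180.0, -0.0, -179.2]
force: [0.3, 0.4, -1.9]
gripper_width: 18.0
time_s: 11.22
ee_pos: [508.1, 244.2, 153.2]
ee_rot: [180.0, 0.0, -179.2]
force: [-0.6, -1.5, -1.8]
gripper_width: 17.6
```

```bash
python3 -m jog '0 0 0 0 0 -.1 .1;0 0 0 0 0 -.2 .1;0 0 0 0 0 -.2 .1' | sed -n '2p;4p'
python3 -m jog '0 0 0 0 0 -.04 .1;0 0 0 0 0 -.04 .1'| sed -n '2p;4p'
python3 -m jog '0 0 0 0 0 -.04 .1;0 0 0 0 0 -.04 .1'| sed -n '2p;4p'
```

```text
ee_pos: [507.0, 244.1, 147.9]
force: [0.1, 0.2, -1.3]
ee_pos: [507.3, 244.2, 147.2]
force: [0.8, 0.4, -1.7]
ee_pos: [507.4, 244.2, 146.2]
force: [0.4, 0.1, -1.6]
```

```bash
for i in 1; do python3 -m jog '0 0 0 0 0 -.04 .1;0 0 0 0 0 -.04 .1'| sed -n '2p;4p'
python3 -m jog '0 0 0 0 0 -.04 .1;0 0 0 0 0 -.04 .1'| sed -n '2p;4p'; done
```

```text
ee_pos: [507.3, 244.2, 145.1]
force: [-0.2, -0.6, -1.8]
ee_pos: [507.3, 244.2, 144.1]
force: [0.7, -0.2, -1.7]
```

```bash
python3 -m jog '0 0 0 0 0 -.04 .1;0 0 0 0 0 -.04 .1'| sed -n '2p;4p'
python3 -m jog '0 0 0 0 0 -.04 .1;0 0 0 0 0 -.04 .1'| sed -n '2p;4p'
```

```text
ee_pos: [507.4, 244.2, 143.1]
force: [-0.4, -0.5, -0.7]
ee_pos: [507.4, 244.2, 142.1]
force: [-0.8, 0.1, -1.7]
```

```bash
python3 -m jog '0 0 0 0 0 -.04 .1;0 0 0 0 0 -.04 .1'| sed -n '2p;4p'
python3 -m jog '0 0 0 0 0 -.04 .1;0 0 0 0 0 -.04 .1'| sed -n '2p;4p'
```

```text
ee_pos: [507.4, 244.2, 141.1]
force: [0.2, -0.0, -1.3]
ee_pos: [507.3, 244.2, 140.1]
force: [-0.2, -0.8, -1.7]
```

```bash
python3 -m jog '0 0 0 0 0 -.04 .1;0 0 0 0 0 -.04 .1'| sed -n '2p;4p'
python3 -m jog '0 0 0 0 0 -.04 .1;0 0 0 0 0 -.04 .1'| sed -n '2p;4p'
```

```text
ee_pos: [507.5, 244.3, 139.5]
force: [-0.4, -0.3, 0.9]
ee_pos: [507.5, 244.3, 139.4]
force: [-2.5, -0.9, 6.7]
```

```bash
python3 -m jog '0 0 0 -.08 0 0 .1;0 0 0 -.16 0 0 .1'| sed -n '2,4p'
python3 -m jog '0 0 0 -.08 0 0 .1;0 0 0 -.16 0 0 .1'| sed -n '2,4p'
```

```text
ee_pos: [505.2, 244.5, 139.1]
ee_rot: [179.9, 0.3, -179.2]
force: [3.4, -0.6, 2.9]
ee_pos: [500.8, 244.8, 139.1]
ee_rot: [179.9, 0.2, -179.2]
force: [3.6, 0.3, 4.6]
```

```bash
python3 -m jog '0 0 0 -.08 0 0 .1;0 0 0 -.16 0 0 .1;0 0 0 -.16 0 0 .1'| sed -n '2,4p'
python3 -m jog '0 0 0 -.08 0 0 .1;0 0 0 -.16 0 -.01 .1;0 0 0 -.16 0 -.01 .1'| sed -n '2,4p'
```

```text
ee_pos: [496.4, 244.8, 139.0]
ee_rot: [179.9, 0.2, -179.2]
force: [2.5, -0.7, 5.9]
ee_pos: [492.6, 244.8, 138.9]
ee_rot: [179.9, 0.2, -179.2]
force: [3.0, 0.1, 5.6]
```

```bash
python3 -m jog '0 0 0 -.1 0 0 .1;0 0 0 -.2 0 -.01 .1;0 0 0 -.2 0 -.01 .1'| sed -n '2,4p'
python3 -m jog '0 0 0 -.1 0 0 .1;0 0 0 -.2 0 -.01 .1;0 0 0 -.2 0 -.01 .1'| sed -n '2,4p'
```

```text
ee_pos: [487.8, 244.8, 138.8]
ee_rot: [179.9, 0.2, -179.2]
force: [3.6, 0.8, 6.3]
ee_pos: [483.0, 244.9, 138.7]
ee_rot: [179.9, 0.3, -179.2]
force: [2.9, 0.0, 6.6]
```

```bash
python3 -m jog '0 0 0 -.1 0 0 .1;0 0 0 -.2 0 0 .1;0 0 0 -.2 0 0 .1'| sed -n '2,4p'
python3 -m jog '0 0 0 -.1 0 0 .1;0 0 0 -.2 0 0 .1;0 0 0 -.2 0 0 .1'| sed -n '2,4p'
```

```text
ee_pos: [477.8, 244.9, 138.6]
ee_rot: [179.9, 0.2, -179.2]
force: [3.5, -0.5, 6.9]
ee_pos: [472.4, 244.8, 138.4]
ee_rot: [179.9, 0.2, -179.2]
force: [2.9, 0.7, 5.8]
```

```bash
python3 -m jog '0 0 0 -.1 0 0 .1;0 0 0 -.2 0 -.005 .1;0 0 0 -.2 0 -.005 .1'| sed -n '2,4p'
python3 -m jog '0 0 0 -.1 0 -.003 .1;0 0 0 -.2 0 -.007 .1;0 0 0 -.2 0 -.007 .1'| sed -n '2,4p'
```

```text
ee_pos: [467.1, 244.7, 138.1]
ee_rot: [179.9, 0.1, -179.2]
force: [3.2, 0.7, 5.1]
ee_pos: [461.9, 244.7, 137.8]
ee_rot: [179.9, 0.1, -179.2]
force: [0.6, -0.3, 5.6]
```

```bash
python3 -m jog '0 0 0 -.1 0 -.005 .1;0 0 0 -.2 0 -.012 .1;0 0 0 -.2 0 -.012 .1'| sed -n '2,4p'
python3 -m jog '0 0 0 -.1 0 -.005 .1;0 0 0 -.2 0 -.012 .1;0 0 0 -.2 0 -.012 .1'| sed -n '2,4p'
```

```text
ee_pos: [456.9, 244.6, 137.4]
ee_rot: [179.9, 0.1, -179.2]
force: [2.2, 0.5, 5.5]
ee_pos: [451.8, 244.6, 137.1]
ee_rot: [179.9, 0.1, -179.2]
force: [2.4, 0.2, 5.1]
```

```bash
python3 -m jog '0 0 0 -.1 0 -.006 .1;0 0 0 -.2 0 -.013 .1;0 0 0 -.2 0 -.013 .1'| sed -n '2p;4p'
python3 -m jog '0 0 0 -.1 0 -.006 .1;0 0 0 -.2 0 -.013 .1;0 0 0 -.2 0 -.013 .1'| sed -n '2p;4p'
```

```text
ee_pos: [446.8, 244.6, 136.7]
force: [3.0, -0.4, 5.1]
ee_pos: [441.7, 244.5, 136.4]
force: [2.2, -0.5, 5.6]
```

```bash
python3 -m jog '0 0 0 -.1 0 -.006 .1;0 0 0 -.2 0 -.013 .1;0 0 0 -.2 0 -.013 .1'| sed -n '2p;4p'
```

```text
ee_pos: [436.8, 244.6, 136.1]
force: [2.4, 0.9, 5.4]
```

```bash
python3 -m jog '0 0 0 -.1 0 -.005 .1;0 0 0 -.2 0 -.011 .1;0 0 0 -.2 0 -.011 .1'| sed -n '2p;4p'
python3 -m jog '0 0 0 -.1 0 -.004 .1;0 0 0 -.2 0 -.008 .1;0 0 0 -.2 0 -.008 .1'| sed -n '2p;4p'
```

```text
ee_pos: [431.8, 244.6, 135.8]
force: [2.7, 0.3, 5.9]
ee_pos: [426.7, 244.6, 135.6]
force: [2.9, 0.9, 5.9]
```

```bash
python3 -m jog '0 0 0 -.1 0 -.003 .1;0 0 0 -.2 0 -.006 .1;0 0 0 -.2 0 -.006 .1'| sed -n '2p;4p'
```

```text
ee_pos: [421.6, 244.5, 135.3]
force: [2.5, -0.3, 6.0]
```

```bash
python3 -m jog '0 0 0 -.1 0 -.003 .1;0 0 0 -.2 0 -.006 .1;0 0 0 -.2 0 -.006 .1'| sed -n '2p;4p'
python3 -m jog '0 0 0 -.1 0 -.002 .1;0 0 0 -.2 0 -.004 .1;0 0 0 -.2 0 -.004 .1'| sed -n '2p;4p'
```

```text
ee_pos: [416.4, 244.4, 135.1]
force: [2.2, 0.1, 5.8]
ee_pos: [411.6, 244.4, 135.0]
force: [3.5, 1.0, 6.6]
```

```bash
python3 -m jog '0 0 0 -.1 0 -.002 .1;0 0 0 -.2 0 -.004 .1;0 0 0 -.2 0 -.004 .1'| sed -n '2p;4p'
```

```text
ee_pos: [406.8, 244.5, 135.0]
force: [3.0, -0.6, 5.8]
```

```bash
python3 -m jog '0 0 0 -.1 0 0 .1;0 0 0 -.2 0 0 .1;0 0 0 -.2 0 0 .1'| sed -n '2p;4p'
python3 -m jog '0 0 0 -.1 0 0 .1;0 0 0 -.2 0 0 .1;0 0 0 -.2 0 0 .1'| sed -n '2p;4p'
```

```text
ee_pos: [401.8, 244.5, 135.0]
force: [2.9, 0.8, 5.8]
ee_pos: [396.8, 244.5, 135.1]
force: [2.6, 0.9, 6.8]
```

```bash
python3 -m jog '0 0 0 -.1 0 0 .1;0 0 0 -.2 0 0 .1;0 0 0 -.2 0 0 .1'| sed -n '2p;4p'
python3 - <<'E'
from h import *
a=save('side','s3.png');b=save('top','t3.png')
for c in('side','top'): print(c,[(round(d['conf'],2),np.round(d['box'],1)) for d in spotter.look_for('carriage',c)][:3])
z=lambda im,r,k:cv2.resize(im[r[1]:r[1]+r[3],r[0]:r[0]+r[2],::-1],None,fx=k,fy=k,interpolation=cv2.INTER_CUBIC)
cv2.imwrite('pics/c6.png',np.hstack([z(a,(210,160,66,76),6),z(b,(165,175,64,76),6)]))
E
```

```text
ee_pos: [391.8, 244.5, 135.0]
force: [3.5, -0.1, 6.0]
side [(0.55, array([234.7, 212.6,   9.3,   5.1]))]
top []
```

View pics/c6.png

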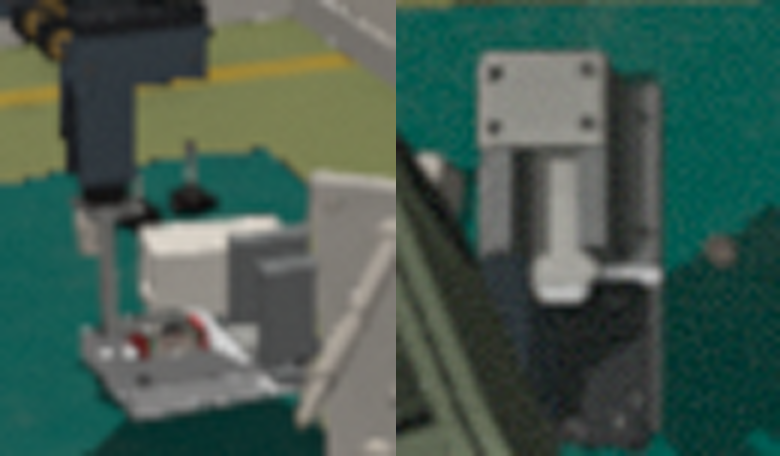

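Carriage shows on the apron with red ends at about side (233,217.5) and (243,214.7), clear of the cheeks. The gap in the top view is empty. I'll locate it numerically.

Run:
```python
from h import *
im=cv2.imread('pics/s3.png').astype(int); red=(im[:,:,2]-np.maximum(im[:,:,0],im[:,:,1])>25); red[:,:225]=0; red[:,255:]=0; red[:205]=0; red[225:]=0
y,x=np.nonzero(red); print(list(zip(x,y)))
pb=(470,244.3,np.radians(.8))
for xc in(-25,-30,-35): 
    print(xc,[np.round(proj('side',pose(np.array([[xc+s,yy,z]],float),pb))[0],1) for s in(-22.5,22.5) for yy,z in((-13.5,17.7),(-13.5,31.7),(13.5,31.7))])
print('cheek front',proj('side',pose(np.array([[10,-17,18]],float),pb)))
```

```text
[(np.int64(241), np.int64(212)), (np.int64(242), np.int64(212)), (np.int64(241), np.int64(213)), (np.int64(242), np.int64(213)), (np.int64(243), np.int64(213)), (np.int64(242), np.int64(214)), (np.int64(243), np.int64(214)), (np.int64(243), np.int64(215)), (np.int64(232), np.int64(216)), (np.int64(233), np.int64(216)), (np.int64(243), np.int64(216)), (np.int64(244), np.int64(216)), (np.int64(232), np.int64(217)), (np.int64(233), np.int64(217)), (np.int64(234), np.int64(217)), (np.int64(243), np.int64(217)), (np.int64(244), np.int64(217)), (np.int64(233), np.int64(218)), (np.int64(234), np.int64(218)), (np.int64(234), np.int64(219))]
-25 [array([237.1, 219.6]), array([237., 216.]), array([234.5, 213.3]), array([248.7, 217.6]), array([248.6, 214.1]), array([246. , 211.4])]
-30 [array([235.8, 219.8]), array([235.7, 216.3]), array([233.2, 213.5]), array([247.4, 217.8]), array([247.3, 214.3]), array([244.7, 211.6])]
-35 [array([234.5, 220. ]), array([234.3, 216.5]), array([231.9, 213.7]), array([246.1, 218. ]), array([246.1, 214.5]), array([243.4, 211.8])]
cheek front [[252.18568897 217.30850313]]
```

The carriage centre is at bed x ≈ −38, flat and well clear (≤ −13 needed). Lifting off and carrying the rod back.

```bash
python3 -m jog '0 0 0 0 0 .3 .1;0 0 0 0 0 2 .1;0 0 0 0 0 4.4 .1;0 0 0 0 0 6.8 .1;0 0 0 0 0 9.2 .1'|sed -n '2,4p'
python3 -m jog '0 0 0 0 0 .7 .1;0 0 0 0 0 .7 .1'|sed -n '2,4p'
python3 - <<'E'
from h import *
p=env.state()['ee_pos']; t=np.radians(.8)
for x,z in((0,20),(0,75),(45,8)): print(x,z,proj('side',[p[0]+x*np.cos(t),p[1]+x*np.sin(t),p[2]-103.2+z]))
im=save('side','s4.png').astype(int).mean(2); 
u=[proj('side',[p[0],p[1],p[2]-103.2+z])[0] for z in(20,40,60)]
for a in u: print(np.round(a,1),im[int(round(a[1])),int(a[0])-7:int(a[0])+8].astype(int))
a=proj('side',[p[0]+25,p[1],p[2]-95])[0]; print(np.round(a,1),im[int(a[1])-8:int(a[1])+9,int(round(a[0]))].astype(int), im[int(a[1])+1,int(a[0])-10:int(a[0])+14].astype(int))
E
```

```text
ee_pos: [389.0, 243.5, 365.1]
ee_rot: [-179.9, -0.4, -179.2]
force: [1.6, 0.4, -1.5]
ee_pos: [390.3, 244.0, 382.0]
ee_rot: [-180.0, -0.1, -179.2]
force: [0.2, 0.2, -2.0]
0 20 [[224.44445341 142.72535569]]
0 75 [[223.84298314 126.16038395]]
45 8 [[237.28625737 145.12190803]]
[224.4 142.7] [134 134 134 134 134 135 124  88  97 114 134 135 134 134 132]
[224.2 136.8] [134 135 134 134 134 134 125  95  88  97 135 134 134 133 133]
[224.  130.7] [134 134 134 135 135 135 127  98 106 133 136 134 132 133 132]
[231.7 145.6] [135 134 132 130 127 126 131 130 115  98 116 127 123 128 131 123 115] [134 134 123  87  95  95  90  91  92  96 100  98  97  92  86  80  70  88
 133 136 135 134 134 135]
```

```bash
python3 -m jog '0 0 -.2 -.1 -2.1 0 .1;0 0 -.4 -.2 -4.2 0 .1;0 0 -.6 -.3 -6.3 0 .1;0 0 -.8 -.4 -8.4 0 .1;0 0 -1 -.5 -10.5 0 .1'|sed -n '2,4p'
python3 -m jog '0 0 -.2 -.1 -2.1 0 .1;0 0 -.4 -.2 -4.2 0 .1;0 0 -.6 -.3 -6.3 0 .1;0 0 -.8 -.5 -8.4 0 .1;0 0 -.8 -.5 -10 0 .1'|sed -n '2,4p'
python3 -m jog '0 0 0 0 0 0 .1;0 0 0 0 0 0 .1'|sed -n '1,4p'
```

```text
ee_pos: [377.1, -19.5, 379.7]
ee_rot: [180.0, -0.3, 175.8]
force: [0.8, 0.1, -1.7]
ee_pos: [364.8, -269.2, 379.4]
ee_rot: [179.8, -0.3, 171.7]
force: [0.9, 0.8, -1.3]
time_s: 25.48
ee_pos: [365.7, -267.3, 380.4]
ee_rot: [179.8, -0.2, 171.8]
force: [0.6, -0.4, -1.9]
```

```bash
python3 -m jog '0 0 0 0 -.06 -2.4 .1;0 0 0 0 -.06 -4.8 .1;0 0 0 0 -.06 -7.2 .1;0 0 0 0 -.06 -9.4 .1;0 0 0 0 -.06 -10.1 .1'|sed -n '2,4p'
python3 -m jog '0 0 0 0 0 0 .1;0 0 0 0 0 0 .1;0 0 0 0 0 0 .1'|sed -n '1,4p'
```

```text
ee_pos: [364.0, -266.2, 126.1]
ee_rot: [179.7, -0.4, 171.9]
force: [0.1, -0.2, -0.9]
time_s: 26.48
ee_pos: [367.2, -270.0, 130.9]
ee_rot: [-179.9, 0.1, 171.8]
force: [0.5, 0.5, -2.7]
```

```bash
python3 -m jog '0 0 0 0 0 0 .1;0 0 0 0 0 0 .1;0 0 0 0 0 0 .1'|sed -n '1,4p'
```

```text
time_s: 26.85
ee_pos: [366.4, -269.9, 129.8]
ee_rot: [-180.0, 0.0, 171.8]
force: [0.3, 0.6, -2.4]
```

```bash
python3 -m jog '0 0 0 0 .03 -.08 .1;0 0 0 .7 -.07 -.08 .1;0 0 0 1.4 -.17 -.08 .1;0 0 0 2 -.25 -.08 .1;0 0 0 2.4 -.31 -.08 .1'|sed -n '2,4p'
python3 -m jog '0 0 0 0 0 0 .1;0 0 0 0 0 0 .1'|sed -n '1,4p'
```

```text
ee_pos: [427.9, -277.7, 127.4]
ee_rot: [180.0, -0.0, 171.8]
force: [-0.8, 0.2, -1.5]
time_s: 27.72
ee_pos: [425.9, -277.3, 127.4]
ee_rot: [180.0, -0.1, 171.8]
force: [0.1, -0.3, -1.7]
```

```bash
python3 -m jog '0 0 0 .25 -.035 0 .1;0 0 0 .5 -.07 0 .1;0 0 0 .75 -.105 0 .1;0 0 0 1 -.14 0 .1;0 0 0 1.2 -.17 0 .1'|sed -n '2,4p'
python3 -m jog '0 0 0 .2 -.028 0 .1;0 0 0 .4 -.056 0 .1;0 0 0 .6 -.084 0 .1;0 0 0 .75 -.105 0 .1;0 0 0 .75 -.105 0 .1'|sed -n '1,4p'
```

```text
ee_pos: [456.9, -281.9, 127.6]
ee_rot: [-180.0, -0.0, 171.8]
force: [-0.1, -1.1, -1.3]
time_s: 28.98
ee_pos: [474.9, -284.2, 127.5]
ee_rot: [180.0, -0.1, 171.8]
force: [-0.8, 0.3, -1.2]
```

No contact forces, and it is back at the recorded pose. I'll lower 7.2 mm and feel for seating.

```bash
python3 -m jog '0 0 0 0 0 -.12 .1;0 0 0 0 0 -.24 .1;0 0 0 0 0 -.28 .1;0 0 0 0 0 -.28 .1'|sed -n '1,4p'
```

```text
time_s: 29.48
ee_pos: [474.9, -284.3, 120.3]
ee_rot: [180.0, -0.0, 171.8]
force: [-2.0, -0.0, -2.2]
```

```bash
python3 -m jog '0 0 0 0 0 -.04 .1;0 0 0 0 0 -.04 .1'|sed -n '2,4p'
```

```text
ee_pos: [474.9, -284.3, 120.2]
ee_rot: [180.0, -0.0, 171.8]
force: [-4.0, 1.2, 5.3]
```

```bash
python3 -m jog '0 0 0 0 0 .03 .1;0 0 0 0 0 .03 .3;0 0 0 0 0 .03 .5;0 0 0 0 0 .03 .5;0 0 0 0 0 .03 .5'|sed -n '2,5p'
python3 -m jog '0 0 0 0 0 .5 .5;0 0 0 0 0 1.5 .5;0 0 0 0 0 3 .5;0 0 0 0 0 5 .5;0 0 0 0 0 7.3 .5'|sed -n '2,5p'
python3 -m jog '0 0 0 -.4 2.3 1.0 .5;0 0 0 -.8 4.6 1.8 .5;0 0 0 -1.2 6.9 1.8 .5;0 0 0 -1.6 9.2 1.8 .5;0 0 0 -2 11.5 1.8 .5'|sed -n '1,5p'
python3 -m jog '0 0 0 -1.2 2.1 0 .5;0 0 0 -2.4 4.2 0 .5;0 0 0 -3.6 6.3 0 .5;0 0 0 -4.8 8.4 0 .5;0 0 0 -5.6 10.5 0 .5'|sed -n '1,5p'
python3 - <<'E'
from h import *
a=save('side','s5.png');b=save('top','t5.png')
z=lambda im,r,w,h:cv2.resize(im[r[1]:r[1]+r[3],r[0]:r[0]+r[2],::-1],(w,h),interpolation=cv2.INTER_CUBIC)
cv2.imwrite('pics/c7.png',cv2.convertScaleAbs(np.vstack([np.hstack([z(a,(212,180,64,48),400,300),z(a,(280,228,88,66+6),400,300)]),np.hstack([z(b,(150,178,96,72),400,300),z(b,(312,195,96,72),400,300)])]),alpha=1.2))
E
```

```text
ee_pos: [475.4, -284.5, 120.4]
ee_rot: [-180.0, 0.0, 171.8]
force: [0.3, 0.2, -0.2]
gripper_width: 45.5
ee_pos: [474.8, -284.2, 304.9]
ee_rot: [180.0, -0.0, 171.8]
force: [0.6, -1.3, 0.9]
gripper_width: 45.3
time_s: 31.6
ee_pos: [424.5, 4.8, 349.0]
ee_rot: [180.0, 0.1, 171.8]
force: [0.6, 0.5, 0.0]
gripper_width: 45.6
time_s: 32.22
ee_pos: [283.7, 266.9, 349.3]
ee_rot: [179.9, 0.1, 171.8]
force: [0.9, 0.8, 0.7]
gripper_width: 45.6
```

View pics/c7.png

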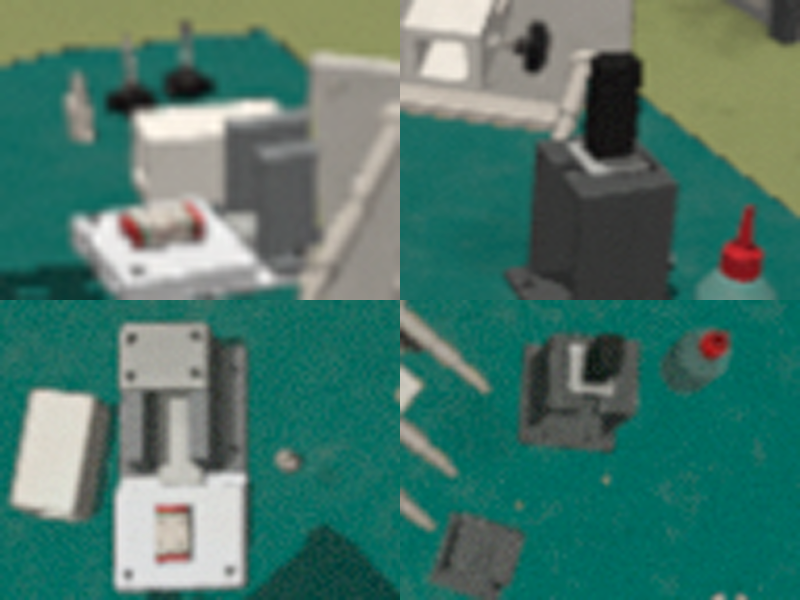

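The carriage lies flat on the apron, at (173,532) in the composite's lower left. The rod hangs upright on the right hanger at (603,358). The block, plunger and oil are where they were, and the gripper is clear of everything. Handing in.

```bash
python3 -c "
from workcell import env
print(env.job_done())"
```

```text
the job is handed in; nothing more can be done
None
```

The carriage now lies flat on the apron, the rod is back on its hanger, and I handed the job in at about 32 s of the 72 s allowed.

- **Rod out:** I took it from the correctly sized hanger, carried it over the fixture and brought the toe in under the bridge.
- **Drawing:** I felt for the carriage top and drew the carriage about 115 mm. The net press between steps read 4.6 to 8.6 N, so it was just under 5 N once, early on. The toe height levelled off at the end, as expected on the flat apron.
- **Rod back:** I returned it along the recorded path and felt the collar seat at the same height as when I took it.

**Last checks:**
- **Carriage:** both cameras show it flat on the apron, with its centre at about bed x −38 mm; −13 mm or lower was needed.
- **Rod and bystanders:** the rod is upright with its collar on the plate. The block, plunger and oil bottle have not moved.
- **Gripper:** it is free and well away from everything.

**Small disagreement:** the rod hangs about 2 mm sideways (world +y) of where the first picture showed it, about the slot's side play.

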